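# Pack the microscope lens tray in layers

## Task

Pack the microscope's lens tray: first put the short wide black lens, glass up, on the floor of the tray in its pocket between the two saddles, then lay the fork-ended spanner across both saddles over it, centred and flat in their notches. Set both down gently, not dropped, and do not knock over the tall eyepiece standing nearby.

Things in the scene. Friction and masses are not known exactly. Their poses are not given: they have to be found in the camera images.
- tray: Grey plastic open tray fixed to the bench, 160 (its x) by 220 (its y) by 30 mm high outside, walls and floor 5 mm thick. Origin: centre of its underside; z up. Inside stand two darker saddles running along x (76 mm long, 12 mm thick), centred at y = +44 and y = -44 mm, 48 mm tall above the tray's underside at their ends.
- pocket (a point): Centre of the lens pocket, on the tray's floor 5 mm above its underside; axes as the tray's. 76 mm clear along y between the saddles. Four corner lugs 10 mm high have inner faces at x = +-26 and y = +-20 mm. A gripper closing along x has finger room: 40 mm wide between lugs, tray wall 75 mm from centre. Closing along y, fingers would meet the saddles.
- saddles (a point): Point midway between the two saddle beds, level with them: 38 mm above the tray's underside, 33 mm above the pocket; axes as the tray's. Each bed is flat, between cheeks rising 10 mm above it; the notch between cheeks is 40 mm wide along x, centred on x = 0. The spanner lies along y in both notches, its middle over this point.
- lens: Auxiliary microscope lens: short black cylinder, 46 mm across and 30 mm high, glass on its upper face, 0.08 to 0.17 kg. Standing on the mat, glass up. Origin: centre of its underside; z up.
- spanner: Double-ended fork spanner: flat plain aluminium bar lying on the mat, 168 mm long (its y), 12 mm thick (its z), the shank 22 mm wide (its x) over the middle 108 mm; each end widens to 36 mm and has two prongs. Symmetric end for end, 0.10 to 0.21 kg. Origin: centre of its underside, which is under its centre of mass.
- eyepiece: Eyepiece, not to be packed: slender and tall, standing upright, 60 mm high, a 30 mm steel tube below and a 40 mm black cap on top. It and the lens may stand in each other's place. Origin: centre of its underside; z up.

How it is judged (in metres and radians):
On the way, in this order (a step that is already met when the one before it is completed fails the run):
1. the lens stands in the pocket on the tray's floor, released (horizontal distance between lens and tray below 0.018 m and z of lens in the frame of tray between 0.001 and 0.01 m and angle between lens's own z axis and vertical below 0.15 rad and linear speed of lens below 0.05 m/s and contact force between lens and the fingers below 0.3 N), for 0.2 s.
2. the spanner lies across both saddles over the lens, released (horizontal distance between spanner and tray below 0.02 m and z of spanner in the frame of tray between 0.033 and 0.042 m and angle between spanner's own z axis and vertical below 0.08 rad and angle between the y axis of spanner and the y axis of tray, either way round below 0.2 rad and linear speed of spanner below 0.05 m/s and contact force between spanner and the fingers below 0.3 N and horizontal distance between lens and tray below 0.018 m and z of lens in the frame of tray between 0.001 and 0.01 m and angle between lens's own z axis and vertical below 0.15 rad), for 0.2 s.
At the end, for the whole second after the job is handed in: Lens glass up on the tray floor (underside 1 to 10 mm above the tray's, tilt < 0.15 rad), within 18 mm of the tray's centre; spanner on both saddles (underside 33 to 42 mm up, tilt < 0.08 rad) within 20 mm of centre and 0.20 rad of the tray's y, either way round; both released, at rest (all of step 2 and linear speed of lens below 0.05 m/s and contact force between lens and the fingers below 0.3 N); the robot touches nothing.
It fails at once if the eyepiece is knocked over (tilted more than 0.5 rad) (angle between eyepiece's own z axis and vertical above 0.5 rad).
It fails at once if the lens is dropped into the tray (faster than 0.6 m/s close above it) (horizontal distance between lens and tray below 0.06 m and z of lens in the frame of tray below 0.09 m and linear speed of lens above 0.6 m/s).
It fails at once if the spanner is dropped into the tray (faster than 0.6 m/s close above it) (horizontal distance between spanner and tray below 0.06 m and z of spanner in the frame of tray below 0.09 m and linear speed of spanner above 0.6 m/s).
It also fails if it takes over 54 s, if anything falls off the work surface, if the arm or the gripper's body presses on something with over 40 N, if the wrist force passes 120 N, or if a joint passes its speed limit or range.

## Robot

A 7-joint arm with a two-finger parallel gripper is mounted at the origin on the work surface. World frame = base frame: x ahead of the robot, y to its left, z up, the work surface at z = 0. Lengths are in mm, angles in rad, forces in N, time in s.
With the tool pointing down it reaches from about 350 to 900 mm from the base axis. Payload 19.9 kg.
Tool frame: the origin (TCP) lies at the very end of the fingers, on their centre line; the grasp point (between the pads) lies 19 mm behind it; z points along the fingers, y is the line along which they close (so a half turn about z gives the same grasp; the last joint's range is limited). The gripper opens to 85 mm and grips with 20 to 120 N. Pads are 22 mm wide; open, the fingers measure 114 mm over their backs; the gripper's body (76 mm by 85 mm) begins 54 mm behind the grasp point. The pads swing forward as they close: fully open they stand 13 mm farther back than shut.
Start: joints at [-1.167, 0.417, -0.01, 1.614, 0.005, 1.111, -0.053], TCP at [269.475, 563.901, 231.26] pointing down, gripper open.
Joint ranges: [-2.81, 2.81], [-0.39, 2.02], [-1.27, 1.25], [0.06, 2.57], [-1.19, 4.33], [0.19, 2], [-2.82, 2.82]. Speed limits (rad/s): [1.89, 1.89, 2.39, 2.39, 3.01, 3.01, 3.01].

## Interface

Orientations are given as a unit quaternion [x, y, z, w].
In Python, from cell import sense, imaging, job gives the robot as it stands.
- The arm moves only by the tool apply_moves, never from a script. Its argument "rows" is a list of rows, each a list of 7 numbers: the turn, a rotation vector about the tool's x, y, z in units of 0.12 rad (1.0 is 0.12 rad), then the shift along the tool's x, y, z in units of 0.75 m (1.0 is 0.75 m), then the opening, from 0 (shut) to 1 (fully open). A call has 1 to 20 rows; each row shifts and turns the commanded pose from where the row before left it, along the tool's axes as they then stand; what a row does not reach is not made up. A row lasts 1/12 s, in which the tool goes at most 41.7 mm and 7.16 degrees, less where a joint would pass 70% of its speed; a pose out of reach is approached as far as the arm can. A call with a number of a shift or a turn outside -1 to 1 is refused whole. A call with a gripper value outside its range is refused whole. The fingers move at their own pace and stop on an object; "squeeze" is the grip in N (left out, the last holds). Time passes only in rows, so rows that do not move let the fingers close. It gives the time, the measured TCP pose, the force, the opening and the grip force at its end, in the units of the state.
- sense(): the state, without advancing time (a new reading comes with each control period).
- imaging.get_image(name): name is "scene" or "side" or "wrist"; returns the picture (480x640x3 uint8, red, green, blue); there is no depth.
- imaging.calibration(name): a dict with "camera_matrix" (3x3 intrinsics, pixels), "k1" (the pictures are not rectified: a ray, as slopes to the right and down, at radius r is drawn at 1 + k1 r^2 times it, then the intrinsics apply), "rvec" (rotation vector, rad) and "tvec" (3), from world to camera coordinates, as OpenCV has them. Camera axes: x right, y down, z forward; pixel columns grow to the right and rows downward; lengths in mm; the calibration is good to about 2 mm. A picture is of the moment at which its call begins: read the wrist's pose just before it. calibration takes no time and is no camera call; for the wrist camera it gives the pose at the moment of the call.
- job.hand_in(): hands the job in; it is judged then, once.
The state is a dict: "time": time; "qpos": joint angles; "joint_velocities": joint speeds; "joint_torque": joint torques, N m; "tcp_pos": TCP position; "ee_rot": TCP orientation; "contact_force": force on the tool from outside, world axes, zero at the start; "ft_torque": the same for the moment, N m; "opening": finger opening in mm; "grasp_force": force on a finger pad.
Only numpy, scipy, OpenCV 4.12 (cv2) and the standard library are available. Lean on these libraries where they do the work, as an engineer would, in place of code of your own. Each camera call takes 0.05 s, during which the arm holds its last target. There are 200 camera calls.

## Working session

There is one attempt and no reset: what is moved stays moved. The work goes in short steps, Python scripts to look and compute and a tool call to move; the robot and the scene stay as the last step left them, time stands still between calls to the robot, and variables do not carry over. Pictures are saved under pics/ and viewed, at most 10 in all, crops included, and the job is handed in when it is done.

Besides the shell and the picture viewer there is one more tool, called after ">>>" as name(argument=value, ...) on one line, values as JSON. apply_moves: Moves the arm, as the interface text tells. Shifts and turns lie within -1 to 1; 1 stands for 0.75 m of shift or 0.12 rad of turn. Its arguments: {"type":"object","properties":{"rows":{"type":"array"},"squeeze":{"type":"number"}},"required":["rows"]}

```bash
mkdir -p pics; python3 - <<'E'
from cell import sense, imaging, job
import cv2,numpy as np
s=sense();print(s)
for n in("scene","side"):
    im=imaging.get_image(n);cv2.imwrite(f"pics/{n}0.png",im[:,:,::-1]);c=imaging.calibration(n);print(n,c)
print(imaging.calibration("wrist"))
E
```

```text
{'time': 0.0, 'qpos': array([-1.16649239,  0.41798243, -0.01032642,  1.61418757,  0.00470988,
        1.11071857, -0.05299553]), 'joint_velocities': array([-0.00072965,  0.00142959, -0.00011486, -0.00116951,  0.00296026,
       -0.00094338,  0.00125513]), 'joint_torque': array([ 3.22035830e-04, -8.64444709e+01,  6.79768492e-01, -4.34897375e+01,
        1.91167271e-02,  7.26800499e-03, -8.94612469e-06]), 'tcp_pos': array([269.3337127 , 563.58847732, 230.64926581]), 'ee_rot': array([ 2.21041868e-01,  9.75264112e-01, -6.28914683e-04, -9.47657302e-05]), 'contact_force': array([-1.11614075,  0.44601432,  0.74674092]), 'ft_torque': array([-0.05455879,  0.00680644, -0.01907834]), 'grasp_force': 0.0, 'opening': 84.88219323291975}
scene {'camera_matrix': array([[521.36240116,   0.        , 316.14774296],
       [  0.        , 521.36240116, 238.84587715],
       [  0.        ,   0.        ,   1.        ]]), 'k1': -0.14024765878214984, 'rvec': array([ 1.3610852 ,  2.21955169, -0.91087128]), 'tvec': array([ 254.21776082, -271.23376338, 1119.91736159])}
side {'camera_matrix': array([[496.15580258,   0.        , 328.23252856],
       [  0.        , 496.15580258, 246.39226356],
       [  0.        ,   0.        ,   1.        ]]), 'k1': -0.050494992358377094, 'rvec': array([ 2.13737063, -0.09034877,  0.03080767]), 'tvec': array([-540.22966548,   65.94604794,  862.60050914])}
{'camera_matrix': array([[389.62863808,   0.        , 320.1492715 ],
       [  0.        , 389.62863808, 239.10701569],
       [  0.        ,   0.        ,   1.        ]]), 'k1': -0.044465100754882525, 'rvec': array([-2.44608764, -1.54118615, -0.22195059]), 'tvec': array([-624.53978173,  -35.18710827,  377.65398026])}
```

View pics/scene0.png

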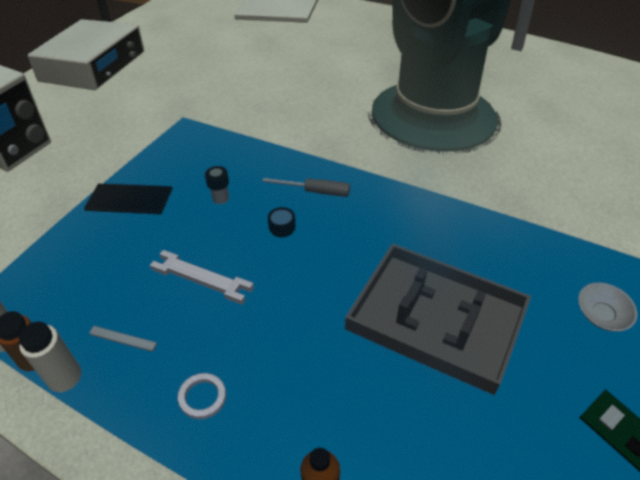

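View pics/side0.png

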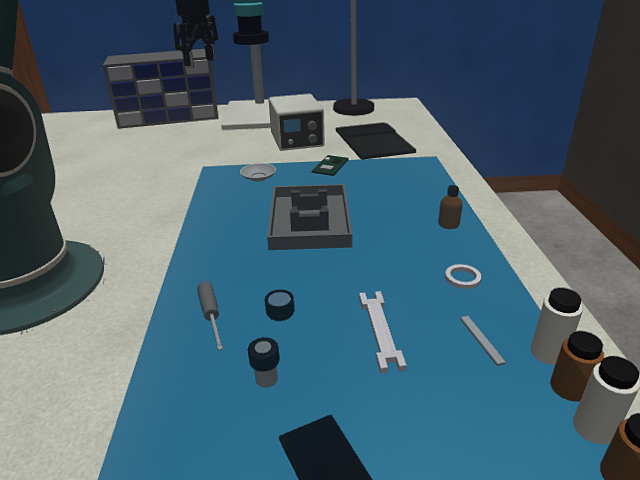

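The scene view shows the lens at (282,220), the eyepiece at (217,180), the spanner at (202,276), and the tray with corners near (395,248), (528,297), (495,388), (347,322). The side view shows the lens at (280,300), the eyepiece at (264,355), the spanner at (382,331) and the tray at (310,215).

```bash
cat > h.py <<'E'
import numpy as np,cv2
from cell import sense, imaging
def ray(c,uv):
    K=np.array(c["camera_matrix"]);p=cv2.undistortPoints(np.array(uv,float).reshape(-1,1,2),K,np.array([c["k1"],0,0,0,0.])).reshape(-1,2)
    R=cv2.Rodrigues(np.array(c["rvec"]))[0];o=-R.T@np.array(c["tvec"])
    return o,np.c_[p,np.ones(len(p))]@R
def plane(c,uv,z):
    o,d=ray(c,uv);return o+d*((z-o[2])/d[:,2])[:,None]
def proj(c,P):
    return cv2.projectPoints(np.array(P,float).reshape(-1,1,3),np.array(c["rvec"]),np.array(c["tvec"]),np.array(c["camera_matrix"]),np.array([c["k1"],0,0,0,0.]))[0].reshape(-1,2)
def blobs(m,lo=80):
    cs,_=cv2.findContours(m.astype(np.uint8)*255,cv2.RETR_EXTERNAL,cv2.CHAIN_APPROX_NONE)
    return [k for k in cs if cv2.contourArea(k)>lo]
E
python3 - <<'E'
from h import *
np.set_printoptions(precision=1,suppress=True)
for n,roi in(("scene",{"sp":(145,240,262,310),"lens":(262,200,302,245),"eye":(195,158,240,210),"tray":(330,235,545,400)}),("side",{"sp":(350,285,415,378),"lens":(258,285,300,325),"eye":(240,330,290,390),"tray":(255,175,365,260)})):
    im=cv2.imread(f"pics/{n}0.png").astype(int);c=imaging.calibration(n)
    b,g,r=im[...,0],im[...,1],im[...,2]
    notblue=(b-r)<45
    for k,(x0,y0,x1,y1) in roi.items():
        m=np.zeros(b.shape,bool);m[y0:y1,x0:x1]=(notblue)[y0:y1,x0:x1]
        B=max(blobs(m),key=cv2.contourArea)
        P=B.reshape(-1,2)
        if k=="sp":
            mm=np.zeros(b.shape,np.uint8);cv2.drawContours(mm,[B],-1,1,-1);ys,xs=np.nonzero(mm)
            W=plane(c,np.c_[xs,ys],9)[:,:2]
            rc=cv2.minAreaRect(plane(c,P,9)[:,:2].astype(np.float32));print(n,k,rc, W.mean(0))
        elif k=="tray":
            q=cv2.approxPolyDP(cv2.convexHull(B),8,True).reshape(-1,2);print(n,k,q.tolist(),plane(c,q,30)[:,:2].tolist() if 0 else plane(c,q,30)[:,:2])
        else:
            print(n,k,cv2.boundingRect(B), "centre z15",plane(c,[np.add(cv2.boundingRect(B)[:2],np.array(cv2.boundingRect(B)[2:])/2)],15 if k=="lens" else 30))
E
```

```text
scene sp ((606.9444580078125, -174.39476013183594), (42.046138763427734, 172.87649536132812), 2.6412360668182373) [ 607.1 -170.6]
scene lens (268, 208, 27, 29) centre z15 [[ 454.6 -116.4   15. ]]
scene eye (206, 167, 23, 37) centre z15 [[ 436.5 -256.4   30. ]]
scene tray [[391, 245], [529, 296], [494, 393], [346, 329]] [[435.3  69.7]
 [440.3 287.5]
 [614.2 280. ]
 [608.2  73.3]]
side sp ((606.334228515625, -178.422119140625), (38.68259811401367, 177.77894592285156), 2.917436122894287) [ 606.7 -187.3]
side lens (265, 290, 29, 31) centre z15 [[ 455.9 -119.2   15. ]]
side eye (248, 337, 32, 50) centre z15 [[ 436.9 -254.3   30. ]]
side tray [[344, 185], [351, 246], [268, 249], [274, 186]] [[598.9 273.7]
 [585.1  19.6]
 [435.5  24.2]
 [442.3 285.3]]
```

>>> apply_moves(rows=[[0,0,0.94,0,0,0,1],[0,0,0.94,0,0,0,1],[0,0,0.94,0,0,0,1],[0,0,0.94,0,0,0,1],[0,0,0.94,0,0,0,1],[0,0,0.94,0,0,0,1],[0,0,0.94,0,0,0,1],[0,0,0.94,0,0,0,1],[0,0,0.94,0,0,0,1],[0,0,0.94,0,0,0,1]])

```text
time: 0.93
tcp_pos: [269.4, 563.7, 230.9]
ee_rot: [0.71, 0.704, -0.0, 0.0]
contact_force: [-0.3, -0.1, 0.1]
opening: 85.0
grasp_force: 0.0
```

>>> apply_moves(rows=[[0,0,0,-0.039,0.0256,-0.007,1],[0,0,0,-0.039,0.0256,-0.007,1],[0,0,0,-0.039,0.0256,-0.007,1],[0,0,0,-0.039,0.0256,-0.007,1],[0,0,0,-0.039,0.0256,-0.007,1],[0,0,0,-0.039,0.0256,-0.007,1],[0,0,0,-0.039,0.0256,-0.007,1],[0,0,0,-0.039,0.0256,-0.007,1],[0,0,0,-0.039,0.0256,-0.007,1],[0,0,0,-0.039,0.0256,-0.007,1],[0,0,0,-0.039,0.0256,-0.007,1],[0,0,0,-0.039,0.0256,-0.007,1],[0,0,0,-0.039,0.0256,-0.007,1],[0,0,0,0,0,0,1],[0,0,0,0,0,0,1]])

```text
time: 2.18
tcp_pos: [518.7, 181.0, 299.5]
ee_rot: [0.709, 0.705, -0.0, 0.0]
contact_force: [-0.9, 1.1, 0.1]
opening: 85.7
grasp_force: 0.0
```

```bash
python3 - <<'E'
from h import *
s=sense();print(s["tcp_pos"],s["ee_rot"],s["time"]);c=imaging.calibration("wrist");im=imaging.get_image("wrist");cv2.imwrite("pics/w1.png",im[:,:,::-1])
np.save("w1.npy",c,allow_pickle=True)
print(proj(c,[[519,178,5],[519,178,38]]), s["qpos"])
E
```

```text
[518.6819193  181.04790976 299.53062726] [ 7.09399591e-01  7.04806466e-01 -1.31318915e-04  2.19634143e-04] 2.1833
[[320.76405917 194.12432974]
 [320.87108516 199.48175196]] [-0.76938475  0.23578694  0.44967512  1.73285856 -0.1087142   1.19770618
 -0.29732704]
```

View pics/w1.png

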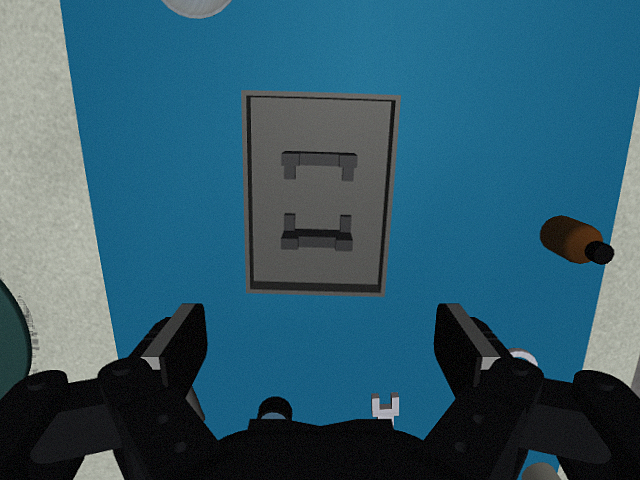

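The wrist view shows the whole tray, with rim corners near (242,91), (401,97), (384,295), (247,291). The saddles are at (319,160) and (317,238).

```bash
python3 - <<'E'
from h import *
np.set_printoptions(precision=1,suppress=True)
c=np.load("w1.npy",allow_pickle=True).item()
im=cv2.imread("pics/w1.png").astype(int);m=np.zeros(im.shape[:2],bool)
m[80:302,230:412]=((im[...,0]-im[...,2])<40)[80:302,230:412]
B=max(blobs(m),key=cv2.contourArea);q=cv2.approxPolyDP(cv2.convexHull(B),8,True).reshape(-1,2)
W=plane(c,q,30);print(q.tolist(),W[:,:2],W.mean(0))
print(cv2.minAreaRect(plane(c,B.reshape(-1,2),30)[:,:2].astype(np.float32)))
# saddle tops z48: far saddle cheek outer ends, near ones
q=[[282,152],[356,153],[282,248],[352,248]]
W=plane(c,q,48);print(W[:,:2],W.mean(0))
E
```

```text
[[242, 90], [400, 95], [383, 296], [246, 292]] [[441.2 287.7]
 [598.8 281.9]
 [589.8  63.6]
 [432.4  69.9]] [515.6 175.8  30. ]
((515.5247802734375, 175.5477752685547), (219.00938415527344, 159.458251953125), 87.8746109008789)
[[480.9 227.7]
 [554.  226.2]
 [477.5 128.2]
 [551.6 127.6]] [516.  177.4  48. ]
```

>>> apply_moves(rows=[[0,0,0,-0.04,-0.0085,0.01,1],[0,0,0,-0.04,-0.0085,0.01,1],[0,0,0,-0.04,-0.0085,0.01,1],[0,0,0,-0.04,-0.0085,0.01,1],[0,0,0,-0.04,-0.0085,0.01,1],[0,0,0,-0.04,-0.0085,0.01,1],[0,0,0,-0.04,-0.0085,0.01,1],[0,0,0,-0.04,-0.0085,0.01,1],[0,0,0,-0.04,-0.0085,0.01,1],[0,0,0,-0.04,-0.017,0.01,1],[0,0,0,0,0,0,1],[0,0,0,0,0,0,1]])

```text
time: 3.23
tcp_pos: [446.2, -117.0, 224.2]
ee_rot: [0.709, 0.706, -0.0, -0.0]
contact_force: [0.0, 0.1, 1.2]
opening: 85.4
grasp_force: 0.0
```

```bash
python3 - <<'E'
from h import *
s=sense();print(s["tcp_pos"],s["ee_rot"],s["time"]);c=imaging.calibration("wrist");im=imaging.get_image("wrist");cv2.imwrite("pics/w2.png",im[:,:,::-1])
np.save("w2.npy",c,allow_pickle=True)
print(proj(c,[[455,-118,30],[607,-175,12]]))
E
```

```text
[ 446.23940877 -116.99220334  224.16233894] [ 7.08549246e-01  7.05661220e-01 -2.13728502e-04 -4.03378727e-04] 3.2333
[[331.00941876 211.33333979]
 [486.53328539 264.34501329]]
```

View pics/w2.png

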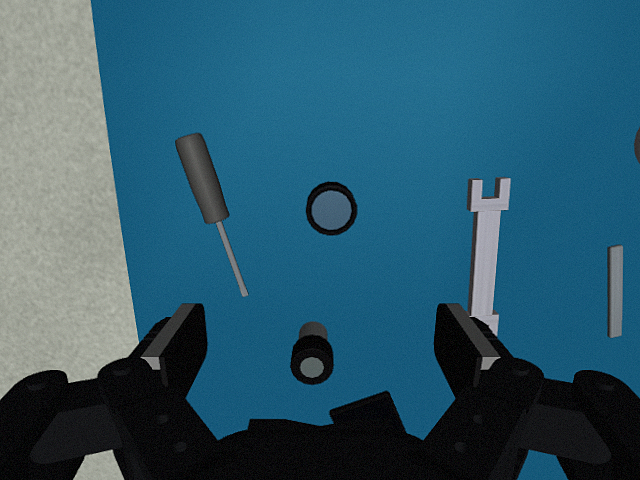

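The wrist view shows the lens glass up at (331,209), the eyepiece at (312,355), and the spanner's far fork at (489,193) with its shank running to (484,315).

```bash
python3 - <<'E'
from h import *
np.set_printoptions(precision=1,suppress=True)
c=np.load("w2.npy",allow_pickle=True).item()
im=cv2.imread("pics/w2.png").astype(int)
b,g,r=im[...,0],im[...,1],im[...,2]
m=np.zeros(b.shape,bool);m[170:250,290:375]=(b[170:250,290:375]<70)
B=max(blobs(m),key=cv2.contourArea);P=cv2.convexHull(B).reshape(-1,2)
print(cv2.minEnclosingCircle(plane(c,P,30)[:,:2].astype(np.float32)),cv2.boundingRect(B))
m=np.zeros(b.shape,bool);m[170:312,455:525]=(r[170:312,455:525]>110)
B=max(blobs(m),key=cv2.contourArea);mm=np.zeros(b.shape,np.uint8);cv2.drawContours(mm,[B],-1,1,-1)
L=[]
for y in range(220,310,5):
    xs=np.nonzero(mm[y])[0];w=plane(c,[[xs[0],y],[xs[-1]+1,y]],12);L.append([*w.mean(0)[:2],w[1,0]-w[0,0]])
L=np.array(L);print(L[::4],np.polyfit(L[:,1],L[:,0],1))
ys,xs=np.nonzero(mm);print("far end", plane(c,[[489,ys.min()]],12))
E
```

```text
((454.739501953125, -115.62474822998047), 24.008670806884766) (306, 182, 51, 53)
[[ 603.7 -130.7   22. ]
 [ 604.6 -150.3   21.4]
 [ 606.  -170.5   21.7]
 [ 606.9 -191.4   21. ]
 [ 608.  -212.9   22.4]] [ -0.  597.6]
far end [[599.7 -91.3  12. ]]
```

>>> apply_moves(rows=[[0,0,0,0.0013,0.0115,0,1],[0,0,0,0,0,0.034,1],[0,0,0,0,0,0.034,1],[0,0,0,0,0,0.034,1],[0,0,0,0,0,0.034,1],[0,0,0,0,0,0.034,1],[0,0,0,0,0,0.034,1],[0,0,0,0,0,0.034,1],[0,0,0,0,0,0.034,1],[0,0,0,0,0,0.009,1],[0,0,0,0,0,0.009,1],[0,0,0,0,0,0,1],[0,0,0,0,0,0,1]])

```text
time: 4.37
tcp_pos: [456.3, -115.7, 7.8]
ee_rot: [0.708, 0.706, 0.0, 0.0]
contact_force: [-0.2, -0.6, 0.4]
opening: 85.6
grasp_force: 0.0
```

>>> apply_moves(rows=[[0,0,0,0,0,0,0.3],[0,0,0,0,0,0,0.3],[0,0,0,0,0,0,0.3],[0,0,0,0,0,0,0.3],[0,0,0,0,0,0,0.3],[0,0,0,0,0,0,0.3],[0,0,0,0,0,0,0.3],[0,0,0,0,0,0,0.3],[0,0,0,0,0,0,0.3],[0,0,0,0,0,0,0.3],[0,0,0,0,0,0,0.3],[0,0,0,0,0,0,0.3]], squeeze=35)

```text
time: 5.37
tcp_pos: [456.0, -115.9, 7.9]
ee_rot: [0.708, 0.706, 0.001, 0.0]
contact_force: [-3.7, 1.4, 14.7]
opening: 44.9
grasp_force: 33.5
```

>>> apply_moves(rows=[[0,0,0,0,0,-0.01,0.3],[0,0,0,0,0,-0.02,0.3],[0,0,0,0,0,-0.03,0.3],[0,0,0,0,0,-0.03,0.3],[0,0,0,0,0,-0.03,0.3],[0,0,0,0,0,-0.03,0.3],[0,0,0,0,0,-0.02,0.3],[0,0,0,0,0,0,0.3],[0,0,0,0,0,0,0.3]])

```text
time: 6.12
tcp_pos: [455.8, -115.7, 135.2]
ee_rot: [0.708, 0.706, 0.001, 0.0]
contact_force: [0.2, 0.3, -1.9]
opening: 44.7
grasp_force: 36.5
```

>>> apply_moves(rows=[[0,0,0,0.015,0.003,0,0.3],[0,0,0,0.03,0.006,0,0.3],[0,0,0,0.035,0.007,0,0.3],[0,0,0,0.035,0.007,0,0.3],[0,0,0,0.035,0.007,0,0.3],[0,0,0,0.035,0.007,0,0.3],[0,0,0,0.035,0.007,0,0.3],[0,0,0,0.035,0.007,0,0.3],[0,0,0,0.035,0.007,0,0.3],[0,0,0,0.035,0.007,0,0.3],[0,0,0,0.03,0.006,0,0.3],[0,0,0,0.02,0.005,0,0.3],[0,0,0,0.014,0.004,0,0.3],[0,0,0,0,0,0,0.3],[0,0,0,0,0,0,0.3]])

```text
time: 7.37
tcp_pos: [516.3, 174.8, 134.1]
ee_rot: [0.708, 0.706, -0.001, 0.0]
contact_force: [0.7, -0.0, -0.7]
opening: 44.8
grasp_force: 36.5
```

```bash
python3 - <<'E'
from h import *
s=sense();print(s["tcp_pos"],s["ee_rot"],s["time"],s["opening"]);c=imaging.calibration("wrist");a=imaging.get_image("wrist");b=imaging.get_image("side")
b=cv2.resize(b[100:280,230:400],None,fx=2.66,fy=2.66)
cv2.imwrite("pics/w3.png",np.hstack([cv2.resize(a,(400,300)),cv2.resize(b,(300,300))])[:,:,::-1])
E
```

```text
[516.27920399 174.81827672 134.06646098] [ 7.08285730e-01  7.05925631e-01 -5.64868824e-04  9.82514404e-05] 7.3667 44.845218052820876
```

View pics/w3.png

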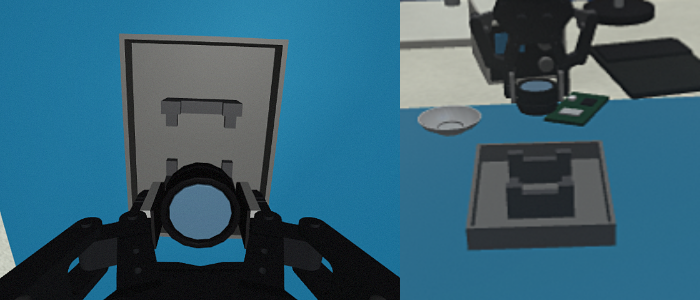

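The lens hangs upright in the fingers, at (200,210) in the left (wrist) half and (537,92) in the right (side) half, above the tray. Lowering it next.

>>> apply_moves(rows=[[0,0,0,0.0022,0,0.01,0.3],[0,0,0,0,0,0.02,0.3],[0,0,0,0,0,0.025,0.3],[0,0,0,0,0,0.025,0.3],[0,0,0,0,0,0.025,0.3],[0,0,0,0,0,0.02,0.3],[0,0,0,0,0,0.01,0.3],[0,0,0,0,0,0.007,0.3],[0,0,0,0,0,0.006,0.3],[0,0,0,0,0,0.005,0.3],[0,0,0,0,0,0.003,0.3],[0,0,0,0,0,0.002,0.3],[0,0,0,0,0,0,0.3],[0,0,0,0,0,0,0.3]])

```text
time: 8.63
tcp_pos: [516.6, 177.4, 16.3]
ee_rot: [0.708, 0.706, 0.0, 0.0]
contact_force: [1.4, -0.4, -1.6]
opening: 44.6
grasp_force: 36.5
```

>>> apply_moves(rows=[[0,0,0,0,0,0.0015,0.3],[0,0,0,0,0,0.0015,0.3],[0,0,0,0,0,0.0015,0.3],[0,0,0,0,0,0,0.3],[0,0,0,0,0,0,0.3]])

```text
time: 9.05
tcp_pos: [516.5, 177.3, 13.0]
ee_rot: [0.708, 0.706, 0.0, -0.0]
contact_force: [-2.2, -0.5, 7.2]
opening: 44.9
grasp_force: 37.2
```

>>> apply_moves(rows=[[0,0,0,0,0,0,0.7],[0,0,0,0,0,0,0.8],[0,0,0,0,0,0,0.9],[0,0,0,0,0,0,0.9],[0,0,0,0,0,0,0.9],[0,0,0,0,0,0,0.9],[0,0,0,0,0,-0.01,0.9],[0,0,0,0,0,-0.02,0.9],[0,0,0,0,0,-0.04,0.9],[0,0,0,0,0,-0.05,0.9],[0,0,0,0,0,-0.05,1],[0,0,0,0,0,-0.05,1],[0,0,0,0,0,-0.05,1],[0,0,0,0,0,0,1],[0,0,0,0,0,0,1]])

```text
time: 10.3
tcp_pos: [517.1, 177.6, 217.6]
ee_rot: [0.708, 0.706, 0.002, 0.0]
contact_force: [-0.0, 0.0, -1.9]
opening: 85.2
grasp_force: 0.0
```

```bash
python3 - <<'E'
from h import *
s=sense();print(s["tcp_pos"],s["ee_rot"],s["time"]);c=imaging.calibration("wrist");im=imaging.get_image("wrist");cv2.imwrite("pics/w4.png",im[:,:,::-1])
np.save("w4.npy",c,allow_pickle=True)
b=im.astype(int)
m=np.zeros(b.shape[:2],bool);x,y=proj(c,[[516,177,35]])[0].astype(int);m[y-45:y+45,x-45:x+45]=(b.sum(2)<150)[y-45:y+45,x-45:x+45]
g=np.zeros(m.shape,bool);g[y-45:y+45,x-45:x+45]=((b[...,2]-b[...,0])>20)[y-45:y+45,x-45:x+45]
B=max(blobs(g),key=cv2.contourArea);print((x,y),cv2.minEnclosingCircle(plane(c,B.reshape(-1,2),35)[:,:2].astype(np.float32)))
E
```

```text
[517.10858609 177.63405167 217.56946644] [7.08134925e-01 7.06074340e-01 1.96032581e-03 3.32634002e-04] 10.3
(np.int64(318), np.int64(214)) ((515.739501953125, 176.46188354492188), 17.91488265991211)
```

View pics/w4.png

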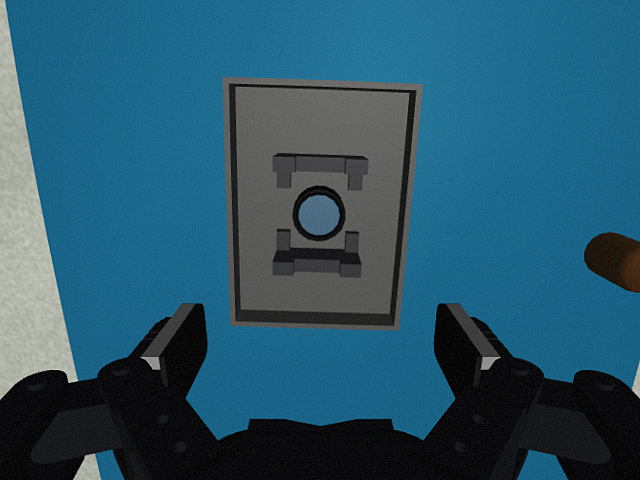

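The lens stands in the pocket, glass up, at (319,213) between the saddles. Moving on to the spanner.

>>> apply_moves(rows=[[0,0,0,-0.015,0.004,0,1],[0,0,0,-0.03,0.0075,0,1],[0,0,0,-0.04,0.01,0,1],[0,0,0,-0.04,0.01,0,1],[0,0,0,-0.04,0.01,0,1],[0,0,0,-0.04,0.01,0,1],[0,0,0,-0.04,0.01,0,1],[0,0,0,-0.04,0.01,0,1],[0,0,0,-0.04,0.01,0,1],[0,0,0,-0.04,0.01,0,1],[0,0,0,-0.04,0.01,0,1],[0,0,0,-0.035,0.009,0,1],[0,0,0,-0.02,0.006,0,1],[0,0,0,-0.011,0.002,0,1],[0,0,-0.46,0,0,0,1],[0,0,0,0,0,0,1],[0,0,0,0,0,0,1]])

```text
time: 11.77
tcp_pos: [603.8, -175.9, 214.5]
ee_rot: [0.689, 0.725, -0.0, -0.001]
contact_force: [0.2, 0.6, -1.0]
opening: 85.2
grasp_force: 0.0
```

```bash
python3 - <<'E'
from h import *
np.set_printoptions(precision=2,suppress=True)
s=sense();print(s["tcp_pos"],s["ee_rot"],s["time"]);c=imaging.calibration("wrist");im=imaging.get_image("wrist");cv2.imwrite("pics/w5.png",im[:,:,::-1])
b=im.astype(int);x,y=proj(c,[[606,-175,12]])[0].astype(int);m=np.zeros(b.shape[:2],bool);sl=np.s_[max(y-120,0):y+120,x-45:x+45];m[sl]=(b[...,0]>110)[sl]
B=max(blobs(m),key=cv2.contourArea);print((x,y),cv2.boundingRect(B));mm=np.zeros(m.shape,np.uint8);cv2.drawContours(mm,[B],-1,1,-1)
ys,xs=np.nonzero(mm);W=plane(c,np.c_[xs,ys],12)[:,:2];print(W.mean(0),cv2.minAreaRect(W.astype(np.float32)))
E
```

```text
[ 603.81 -175.87  214.49] [ 0.69  0.72 -0.   -0.  ] 11.7667
(np.int64(323), np.int64(207)) (304, 111, 42, 183)
[ 606.06 -170.12] ((606.4820556640625, -175.19615173339844), (35.338008880615234, 166.46438598632812), 2.6513783931732178)
```

View pics/w5.png

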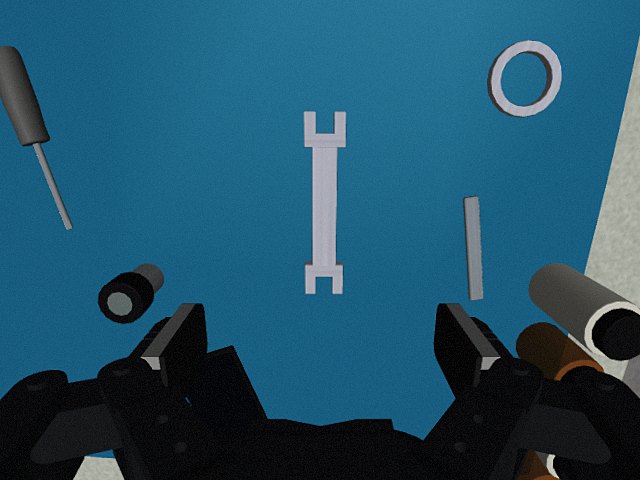

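The wrist view shows the spanner centred near (324,205), angle 2.65°, and the eyepiece at (125,300), well clear. Going down.

>>> apply_moves(rows=[[0,0,0,0.001,0.0033,0.015,1],[0,0,0,0,0,0.035,1],[0,0,0,0,0,0.04,1],[0,0,0,0,0,0.04,1],[0,0,0,0,0,0.04,1],[0,0,0,0,0,0.04,1],[0,0,0,0,0,0.03,1],[0,0,0,0,0,0.02,0.7],[0,0,0,0,0,0.01,0.6],[0,0,0,0,0,0.005,0.5],[0,0,0,0,0,0.003,0.5],[0,0,0,0,0,0,0.5],[0,0,0,0,0,0,0.5],[0,0,0,0,0,0,0.5]])

```text
time: 12.98
tcp_pos: [607.2, -175.5, 7.7]
ee_rot: [0.688, 0.725, 0.0, 0.001]
contact_force: [1.1, -0.2, -0.7]
opening: 42.7
grasp_force: 0.0
```

>>> apply_moves(rows=[[0,0,0,0,-0.001,0.003,0.45],[0,0,0,0,0,0.003,0.4],[0,0,0,0,0,0,0.4],[0,0,0,0,0,0,0.4]])

```text
time: 13.32
tcp_pos: [605.8, -175.4, 2.1]
ee_rot: [0.688, 0.725, -0.0, -0.0]
contact_force: [-0.4, 0.3, -0.4]
opening: 34.3
grasp_force: 0.0
```

>>> apply_moves(rows=[[0,0,0,0,0,0,0.35],[0,0,0,0,0,0,0.3],[0,0,0,0,0,0,0.2],[0,0,0,0,0,0,0.1],[0,0,0,0,0,0,0.1],[0,0,0,0,0,0,0.1],[0,0,0,0,0,0,0.1],[0,0,0,0,0,0,0.1],[0,0,0,0,0,0,0.1],[0,0,0,0,0,0,0.1]], squeeze=50)

```text
time: 14.15
tcp_pos: [606.1, -175.5, 2.5]
ee_rot: [0.688, 0.725, 0.0, 0.0]
contact_force: [-1.4, 1.0, 6.7]
opening: 20.5
grasp_force: 49.7
```

>>> apply_moves(rows=[[0,0,0,0,0,-0.005,0.1],[0,0,0,0,0,-0.015,0.1],[0,0,0,0,0,-0.03,0.1],[0,0,0,0,0,-0.035,0.1],[0,0,0,0,0,-0.035,0.1],[0,0,0,0,0,-0.03,0.1],[0,0,0,0,0,-0.02,0.1],[0,0,0.36,0,0,-0.01,0.1],[0,0,0.37,0,0,0,0.1],[0,0,0,0,0,0,0.1],[0,0,0,0,0,0,0.1]])

```text
time: 15.07
tcp_pos: [605.8, -175.3, 137.6]
ee_rot: [0.719, 0.695, -0.0, 0.0]
contact_force: [-0.8, 0.4, -1.4]
opening: 20.2
grasp_force: 49.1
```

>>> apply_moves(rows=[[0,0,0,0.01,-0.003,0,0.1],[0,0,0,0.02,-0.006,0,0.1],[0,0,0,0.03,-0.009,0,0.1],[0,0,0,0.035,-0.0105,0,0.1],[0,0,0,0.035,-0.0105,0,0.1],[0,0,0,0.035,-0.0105,0,0.1],[0,0,0,0.035,-0.0105,0,0.1],[0,0,0,0.035,-0.0105,0,0.1],[0,0,0,0.035,-0.0105,0,0.1],[0,0,0,0.035,-0.0105,0,0.1],[0,0,0,0.035,-0.0105,0,0.1],[0,0,0,0.035,-0.0105,0,0.1],[0,0,0,0.03,-0.009,0,0.1],[0,0,0,0.03,-0.009,0,0.1],[0,0,0,0.02,-0.006,0,0.1],[0,0,0,0.009,-0.0015,0,0.1],[0,0,0,0,0,0,0.1],[0,0,0,0,0,0,0.1]])

```text
time: 16.57
tcp_pos: [514.7, 175.5, 137.1]
ee_rot: [0.719, 0.695, -0.0, 0.0]
contact_force: [-0.1, -0.9, -1.7]
opening: 20.5
grasp_force: 49.1
```

```bash
python3 - <<'E'
from h import *
s=sense();print(s["tcp_pos"],s["ee_rot"],s["time"],s["opening"]);a=imaging.get_image("wrist");b=imaging.get_image("side")
b=cv2.resize(b[100:280,230:400],(300,300))
cv2.imwrite("pics/w6.png",np.hstack([cv2.resize(a,(400,300)),b])[:,:,::-1])
E
```

```text
[514.73333116 175.49888799 137.09172569] [ 7.19345871e-01  6.94652031e-01 -2.37773727e-04  1.32731513e-04] 16.5667 20.51309530711506
```

View pics/w6.png

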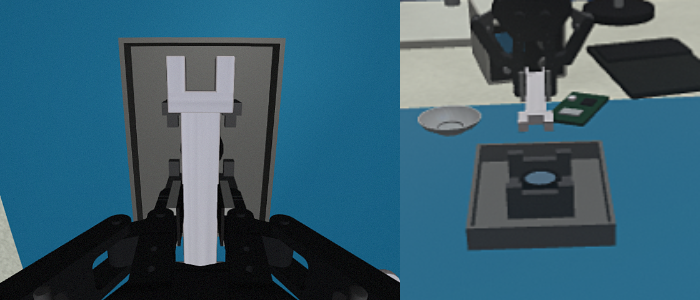

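The spanner hangs level, along the tray's y and over the notches: (200,150) in the wrist half, (537,100) in the side half. The lens is still in its pocket. Lowering gently.

>>> apply_moves(rows=[[0,0,0,0.0013,0.002,0.01,0.1],[0,0,0,0,0,0.02,0.1],[0,0,0,0,0,0.025,0.1],[0,0,0,0,0,0.02,0.1],[0,0,0,0,0,0.015,0.1],[0,0,0,0,0,0.01,0.1],[0,0,0,0,0,0.008,0.1],[0,0,0,0,0,0.006,0.1],[0,0,0,0,0,0.005,0.1],[0,0,0,0,0,0.003,0.1],[0,0,0,0,0,0,0.1],[0,0,0,0,0,0,0.1]])

```text
time: 17.67
tcp_pos: [516.5, 177.0, 45.9]
ee_rot: [0.72, 0.694, 0.0, 0.0]
contact_force: [-0.7, -0.0, -0.7]
opening: 20.5
grasp_force: 49.2
```

>>> apply_moves(rows=[[0,0,0,0,0,0.0015,0.1],[0,0,0,0,0,0.0015,0.1],[0,0,0,0,0,0.0015,0.1],[0,0,0,0,0,0.0015,0.1],[0,0,0,0,0,0,0.1],[0,0,0,0,0,0,0.1]])

```text
time: 18.17
tcp_pos: [516.3, 176.9, 41.1]
ee_rot: [0.72, 0.694, -0.0, 0.0]
contact_force: [-0.4, 0.4, -1.1]
opening: 20.5
grasp_force: 49.2
```

>>> apply_moves(rows=[[0,0,0,0,0,0.001,0.1],[0,0,0,0,0,0.001,0.1],[0,0,0,0,0,0,0.1],[0,0,0,0,0,0,0.1]])

```text
time: 18.5
tcp_pos: [516.5, 177.0, 40.4]
ee_rot: [0.72, 0.694, 0.0, -0.0]
contact_force: [-6.0, -1.3, 17.3]
opening: 20.4
grasp_force: 51.3
```

>>> apply_moves(rows=[[0,0,0,0,0,-0.0005,0.25],[0,0,0,0,0,0,0.35],[0,0,0,0,0,0,0.5],[0,0,0,0,0,0,0.7],[0,0,0,0,0,0,0.85],[0,0,0,0,0,0,0.85],[0,0,0,0,0,0,0.85],[0,0,0,0,0,0,0.85],[0,0,0,0,0,-0.01,0.85],[0,0,0,0,0,-0.03,0.85],[0,0,0,0,0,-0.05,0.85],[0,0,0,0,0,-0.05,0.85],[0,0,0,0,0,-0.05,0.85],[0,0,0,0,0,-0.03,0.85],[0,0,0,0,0,0,1],[0,0,0,0,0,0,1],[0,0,0,0,0,0,1]])

```text
time: 19.92
tcp_pos: [516.0, 177.0, 204.9]
ee_rot: [0.719, 0.695, -0.0, -0.0]
contact_force: [0.0, -0.7, -0.8]
opening: 85.6
grasp_force: 0.0
```

```bash
python3 - <<'E'
from h import *
s=sense();print(s["tcp_pos"],s["time"],s["opening"]);a=imaging.get_image("wrist");c=imaging.calibration("wrist");b=imaging.get_image("side")
m=np.zeros(a.shape[:2],bool);m[60:330,270:370]=(a.astype(int).min(2)>125)[60:330,270:370]
B=max(blobs(m),key=cv2.contourArea);print(cv2.minAreaRect(plane(c,B.reshape(-1,2),50)[:,:2].astype(np.float32)))
b=cv2.resize(b[160:270,250:370],(300,300))
cv2.imwrite("pics/w7.png",np.hstack([cv2.resize(a,(400,300)),b])[:,:,::-1])
E
```

```text
[515.96732464 176.98178763 204.88694225] 19.9167 85.60445090984098
((515.7448120117188, 176.8072509765625), (166.50054931640625, 35.351661682128906), 87.9173583984375)
```

View pics/w7.png

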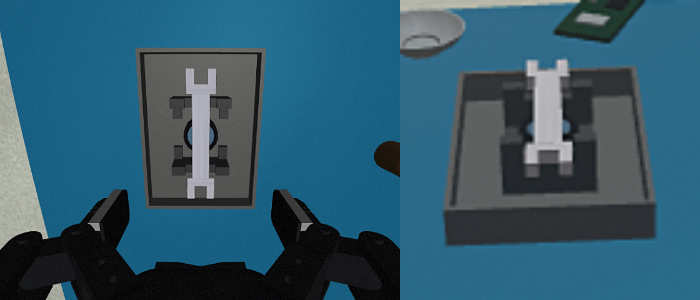

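The spanner lies centred in both notches, at (200,133) in the wrist half. It measures (515.7,176.8) at the tray's yaw, with the lens under it and the gripper clear. Handing in.

```bash
python3 -c "
from cell import job
print(job.hand_in())"
```

```text
the job is handed in; nothing more can be done
None
```

The job is handed in at about 20 s: the lens is in its pocket glass up, the spanner lies centred in both notches over it, and the eyepiece was not touched; the hand-in returned no verdict.

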